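# Snap the retaining clip onto the tape dispenser's axle

## Task

Take the open spring clip by its tab out of the wooden rack and push it, mouth first, onto the groove in the free end of the tape dispenser's axle until it snaps fully home, then let go of it. How far the axle sticks out is not known exactly, so feel for the groove along it with light pressure, and never press the clip on the dispenser harder than 30 N (about 3 kg): on the groove about 15 N snaps it on. Leave the canister, the corked vial and the dark fossil tooth where they are.

Things in the scene. Friction and masses are not known exactly. Their poses are not given: they have to be found in the camera images.
- clip_tab (a point): Centre of the clip's upright grip tab, a dark steel block 18 mm wide (point x), 12 mm thick (y), 40 mm tall (z, up). Start: tab upright, its foot (20 mm below this point) resting on the rack's top, the clip hanging in the slot below. The clip proper is 4 mm thick, lies in the x-z plane, mouth down; both sides alike.
- clip_bore (a point): Centre of the clip's round bore, 36 mm below clip_tab, same axes. Above it is a bridge 30 mm wide, beside it two spring arms; their round tips, 5 mm thick, 9 mm apart, are centred 6.5 mm below this point and spread to 17.5 mm apart at most. Clip home: this point lies on the axle's centre line (to about 0.5 mm), y along the axle either way.
- axle_exit (a point): Point on the axle's centre line at the outer face of the dispenser's cheek, 85 mm above the worktop. The free end of the level steel axle, 22 mm thick, sticks out from here along this point's -y. In it is a groove 7 mm wide, 15 mm in diameter; its middle is 15 mm from the axle's end and anywhere from 20 to 46 mm from this point: not measured.
- rack: Fixed wooden block 70 x 60 mm, 40 mm tall, its origin under its centre on the worktop; a slot 38 mm long along its x and 7 mm wide in the middle of its top holds the clip.
- dispenser: Fixed tape dispenser: grey foot 130 x 110 mm, two cheeks, a tape roll 104 mm across (top 52 mm above the axle line). Origin under the foot's centre, 33 mm along +y from axle_exit and 85 mm below it, same axes. The cheek rises 18 mm above the axle line. The axle is stiff and does not slide or turn.
- clip: The clip as a whole, origin at clip_bore. Mouth down on the plain axle it stops with its bore about 18 mm above the axle line and will not go on. At the groove it drops about 4 mm; from there a push of 10 to 18 N spreads the arms and it snaps on, the last 7 mm nearly by itself, until its bridge rests on the groove.
- film_can: Bystander: black canister with pale lid, 34 mm across, 52 mm tall, origin under its middle.
- black_molar: Bystander: dark fossil tooth 61 x 93 x 54 mm, origin under its middle.
- vial: Bystander: clear corked vial, 28 mm across, 73 mm tall, origin under its middle.
Mind the look-alikes: they are no part of the job. There is more than one size of the clip; the job needs the smaller. Of the things that look like the rack, take the one that is farthest to the robot's left at the start.

How it is judged:
By the outcome, as a careful person would: the job done as asked, in the order asked, and still so for the second after the job is handed in, with the robot touching nothing.
It also fails if it takes over 67 s, if anything falls off the work surface, if the arm or the gripper's body presses on something with over 40 N, if the wrist force passes 120 N, or if a joint passes its speed limit or range.

## Robot

A 6-joint arm with a two-finger parallel gripper is mounted at the origin on a cart in front of the work surface, level with it; the furniture and walls round the work are solid. World frame = base frame: x ahead of the robot, y to its left, z up, the work surface at z = 0. Lengths are in mm, angles in rad, forces in N, time in s.
With the tool pointing down it reaches from about 325 to 775 mm from the base axis. Payload 5.5 kg.
Tool frame: the origin (TCP) lies between the finger pads; the fingertips stand 25 mm ahead of it and the grasp point (between the pads) lies 6 mm ahead of it; x points along the fingers, z is the direction in which the jaws open and shut, and the axes are right-handed (so a half turn about x gives the same grasp; the last joint's range is limited). The gripper opens to 85 mm and grips with 20 to 120 N. Pads are 22 mm wide; open, the fingers measure 114 mm over their backs; the gripper's body (76 mm by 85 mm) begins 54 mm behind the grasp point. The pads swing forward as they close: fully open they stand 13 mm farther back than shut.
Start: joints at [1.229, 0.091, 1.231, -0, 1.82, -0.057], TCP at [168.584, 575.844, 256.275] pointing down, gripper open.
Joint ranges: [-2.87, 2.87], [-0.86, 2.18], [0.17, 2.46], [-1.51, 4.65], [0.06, 2.69], [-2.65, 2.65]. Speed limits (rad/s): [2.57, 2.57, 3.01, 3.14, 3.14, 3.14].

## Interface

Orientations are given as a 3x3 rotation matrix whose columns are the frame's x, y, z axes.
In Python, from cell import * gives the robot as it stands.
- The arm moves only by the shell command python3 -m inch 'ROWS' [FORCE]. ROWS is JSON, a list of rows, each an object of numbers: "wx", "wy", "wz": the turn, a rotation vector about the world's x, y, z in units of 0.12 rad (1.0 is 0.12 rad); "tx", "ty", "tz": the shift along the world's x, y, z in units of 0.025 m (1.0 is 0.025 m); "jaw": the closure, from 0 (fully open) to 1 (shut). In form: [{"wx": .., "wy": .., "wz": .., "tx": .., "ty": .., "tz": .., "jaw": ..}, ...]. A call has 1 to 12 rows; each row shifts and turns the pose as measured when the row begins; what a row does not reach is not made up. A row lasts 1/12 s, in which the tool goes at most 41.7 mm and 7.16 degrees, less where a joint would pass 70% of its speed; a pose out of reach is approached as far as the arm can. A call with a number of a shift or a turn outside -1 to 1 is refused whole. A call with a gripper value outside its range is refused whole. The fingers move at their own pace and stop on an object; FORCE is the grip in N (left out, the last holds). Time passes only in rows, so rows that do not move let the fingers close. It gives the time, the measured TCP pose, the force and the opening at its end, in the units of the state.
- get_obs(): the state, without advancing time (a new reading comes with each control period).
- grab_frame(name): name is "scene" or "top" or "wrist"; returns (picture, depth): 480x640x3 uint8, red, green, blue; 480x640 float32, mm along the optical axis (not along the pixel's ray), 0 where there is no reading.
- camera_params(name): a dict with "mtx" (3x3 intrinsics, pixels), "rvec" (rotation vector, rad) and "tvec" (3), from world to camera coordinates, as OpenCV has them; the wrist camera has in their place "hand_eye" (4x4, takes a point from camera to tool coordinates, whose origin is the TCP and whose axes are the tool frame's). Camera axes: x right, y down, z forward; pixel columns grow to the right and rows downward; lengths in mm; the calibration is good to about 2 mm. A picture is of the moment at which its call begins: read the wrist's pose just before it. camera_params takes no time and is no camera call.
- hand_in(): hands the job in, once; it reports no verdict.
The state is a dict: "time": time; "joint_positions": joint angles; "joint_velocities": joint speeds; "tau": joint torques, N m; "position": TCP position; "tool_rot": TCP orientation; "contact_force": force on the tool from outside, world axes, zero at the start; "wrist_torque": the same for the moment, N m; "grip_width": opening from 0.0 (shut) to 1.0 (fully open).
Only numpy, scipy, OpenCV 4.12 (cv2) and the standard library are available. Lean on these libraries where they do the work, as an engineer would, in place of code of your own. Each camera call takes 0.05 s, during which the arm holds its last target.

## Working session

There is one attempt and no reset: what is moved stays moved. The work goes in short steps, Python scripts to look and compute and a shell command to move; the robot and the scene stay as the last step left them, time stands still between calls to the robot, and variables do not carry over. Pictures are saved under pics/ and viewed, and the job is handed in when it is done.

```bash
ls; mkdir -p pics
python3 - <<'E'
from cell import *
import cv2,numpy as np
s=get_obs();print({k:np.round(v,3).tolist() for k,v in s.items()})
for n in ("scene","top","wrist"):
    p,d=grab_frame(n); np.savez(f"pics/{n}0.npz",p=p,d=d); cv2.imwrite(f"pics/{n}0.png",p[:,:,::-1]); print(n,camera_params(n))
E
```

```text
pics
{'time': 0.0, 'joint_positions': [1.229, 0.092, 1.232, 0.0, 1.82, -0.057], 'joint_velocities': [-0.0, 0.0, 0.0, 0.0, 0.001, 0.002], 'tau': [-0.0, -45.872, -41.803, 0.0, 0.011, -0.0], 'position': [168.509, 575.614, 255.153], 'tool_rot': [[-0.001, -0.96, 0.281], [-0.002, 0.281, 0.96], [-1.0, 0.0, -0.002]], 'contact_force': [-0.259, 0.042, -0.313], 'wrist_torque': [-0.018, -0.023, 0.047], 'grip_width': 0.999}
scene {'mtx': array([[497.40632514,   0.        , 321.3735099 ],
       [  0.        , 497.40632514, 247.16993796],
       [  0.        ,   0.        ,   1.        ]]), 'rvec': array([ 2.09302166, -1.10964711,  0.50196532]), 'tvec': array([-261.30305285,  397.78596712,  573.93571923])}
top {'mtx': array([[447.05375888,   0.        , 322.83542302],
       [  0.        , 447.05375888, 233.20316999],
       [  0.        ,   0.        ,   1.        ]]), 'rvec': array([ 2.17514434, -2.13588751,  0.16467326]), 'tvec': array([ 57.4072803 , 552.28748909, 880.74972063])}
wrist {'mtx': array([[345.80879316,   0.        , 319.76075382],
       [  0.        , 345.80879316, 237.07851426],
       [  0.        ,   0.        ,   1.        ]]), 'hand_eye': array([[ 3.36650634e-04, -3.22868962e-01,  9.46443617e-01,
        -1.18408530e+02],
       [-2.98956983e-04, -9.46443661e-01, -3.22868871e-01,
         8.43945566e+01],
       [ 9.99999899e-01, -1.74251918e-04, -4.15144789e-04,
        -1.25983122e-01],
       [ 0.00000000e+00,  0.00000000e+00,  0.00000000e+00,
         1.00000000e+00]])}
```

View pics/scene0.png

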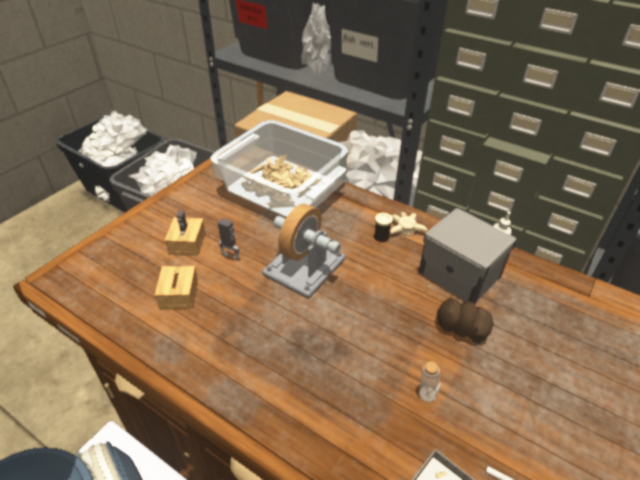

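View pics/top0.png

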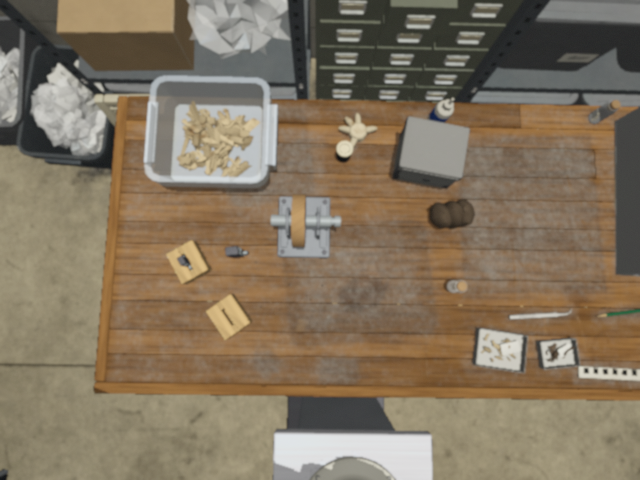

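View pics/wrist0.png

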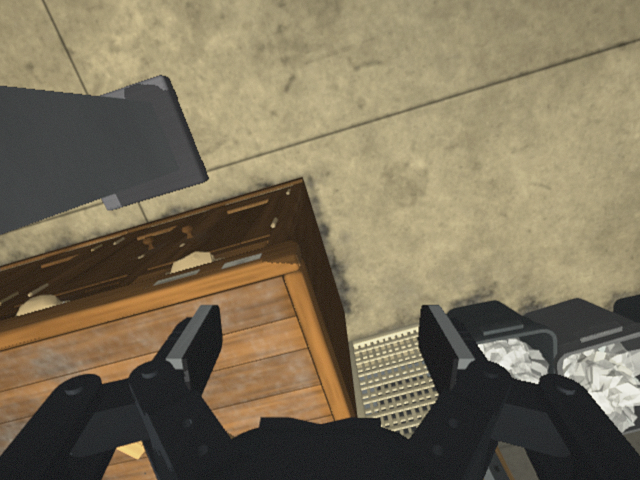

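```bash
cat > h.py <<'E'
import cv2,numpy as np
from cell import *
def P(n):
    c=camera_params(n);R=cv2.Rodrigues(c["rvec"])[0];return c["mtx"],R,c["tvec"].reshape(3)
def proj(n,X):
    K,R,t=P(n);x=K@(R@np.asarray(X,float)+t);return x[:2]/x[2]
def ray(n,uv,z):
    K,R,t=P(n);d=R.T@np.linalg.inv(K)@np.array([*uv,1.]);C=-R.T@t;return C+d*(z-C[2])/d[2]
def pts(n,d):
    K,R,t=P(n);v,u=np.mgrid[:480,:640];c=np.stack([(u-K[0,2])/K[0,0]*d,(v-K[1,2])/K[1,1]*d,d],-1);return (c-t)@R
def wray(uv,pos,rot,z):
    c=camera_params("wrist");H=c["hand_eye"];d=np.linalg.inv(c["mtx"])@np.array([*uv,1.])
    C=rot@H[:3,3]+pos;d=rot@H[:3,:3]@d;return C+d*(z-C[2])/d[2]
def wproj(X,pos,rot):
    c=camera_params("wrist");H=c["hand_eye"];p=H[:3,:3].T@(rot.T@(np.asarray(X,float)-pos)-H[:3,3]);x=c["mtx"]@p;return x[:2]/x[2]
E
python3 - <<'E'
from h import *
print(proj("top",[168,575,255]),proj("scene",[168,575,255]))
t=np.load("pics/top0.npz")["p"];s=np.load("pics/scene0.npz")["p"]
a=cv2.resize(t[180:340,150:360],None,fx=3.8,fy=3.8,interpolation=2)
b=cv2.resize(s[190:320,150:360],None,fx=3.8,fy=3.8,interpolation=2)
cv2.imwrite("pics/ct.png",a[:600,:800,::-1]);cv2.imwrite("pics/cs.png",b[:,:,::-1])
for n in("top","scene"):
    d=np.load(f"pics/{n}0.npz")["d"];print(n,(d>0).mean())
E
```

```text
[-31.4798533  468.82376355] [-112.15193807  176.73766529]
top 0.9960123697916666
scene 0.9958561197916667
```

View pics/ct.png

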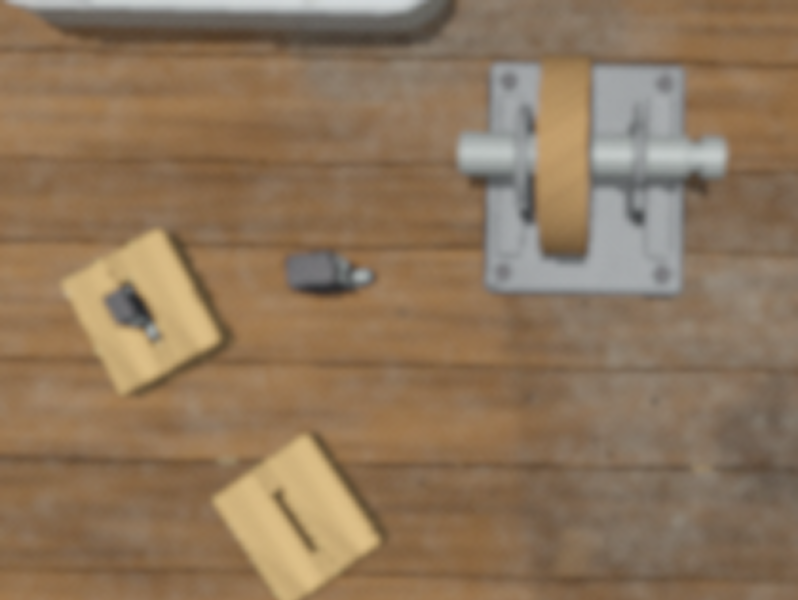

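View pics/cs.png

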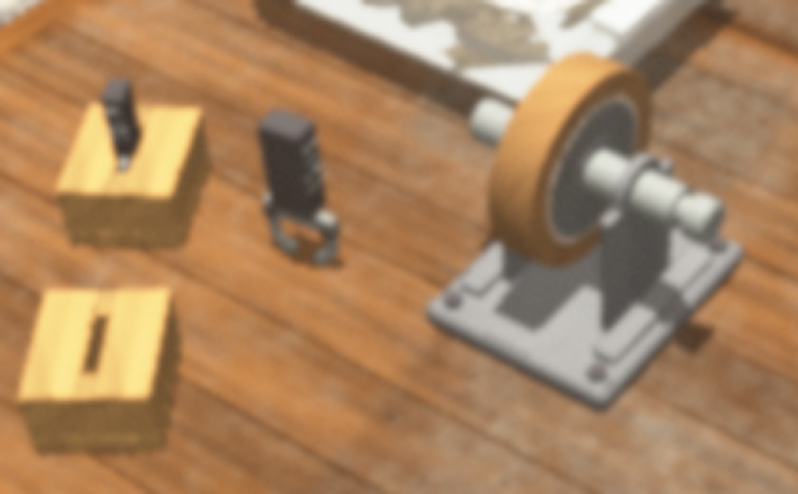

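Run:
```python
from h import *
f=np.load("pics/top0.npz");X=pts("top",f["d"]);p=f["p"].astype(int)
# rack
def box(u0,u1,v0,v1,zl,zh):
    m=np.zeros((480,640),bool);m[v0:v1,u0:u1]=1
    return m&(X[...,2]>zl)&(X[...,2]<zh)
m=box(160,215,232,290,33,46);q=X[m];print("rack top",m.sum(),q.mean(0),cv2.minAreaRect(q[:,:2].astype(np.float32)))
m=box(160,215,232,290,60,100);q=X[m];print("tab",m.sum(),q.mean(0),q[:,2].max(),cv2.minAreaRect(q[:,:2].astype(np.float32)))
m=box(200,255,285,345,33,46);q=X[m];print("rack2",cv2.minAreaRect(q[:,:2].astype(np.float32)))
m=box(225,250,240,262,15,120);q=X[m];print("big",q.mean(0),q[:,2].max())
m=box(270,336,200,262,5,14);q=X[m];print("foot",cv2.minAreaRect(q[:,:2].astype(np.float32)))
m=box(308,350,205,240,86,100)
print("axle",m.sum())
for u in range(308,346):
    c=np.where(m[:,u])[0]
    if len(c): q=X[c,u];k=q[:,2].argmax();print(u,len(c),c[0],c[-1],q.mean(0).round(1),q[:,2].max().round(1), 'xr',q[:,0].min().round(1),q[:,0].max().round(1))
```

```text
rack top 929 [486.93748306 341.77282427  39.0137059 ] ((487.4318542480469, 343.34381103515625), (70.43934631347656, 60.42489242553711), 31.022878646850586)
tab 83 [486.00820004 340.95223711  75.49389941] 82.38700867391017 ((486.0653076171875, 342.1056823730469), (17.927431106567383, 12.428424835205078), 32.526206970214844)
rack2 ((379.106201171875, 255.77891540527344), (70.13896179199219, 60.57081604003906), 36.642024993896484)
big [505.62328254 239.77409823  75.80105081] 94.18669310216501
foot ((564.9671020507812, 109.07063293457031), (122.5349349975586, 109.99846649169922), 0.862999439239502)
axle 336
308 11 216 226 [566.8  97.3  92.6] 96.3 xr 557.9 576.7
309 11 216 226 [566.9  95.4  92.5] 96.9 xr 558.1 576.7
310 11 216 226 [566.9  93.4  92.8] 95.6 xr 557.9 576.8
311 11 216 226 [566.9  91.5  93. ] 96.1 xr 557.9 577.2
312 11 216 226 [567.   89.5  92.6] 95.4 xr 557.9 577.2
313 11 216 226 [567.   87.6  92.7] 95.1 xr 558.0 576.7
314 10 216 226 [566.4  85.7  92.9] 96.1 xr 558.0 577.0
315 10 216 225 [568.   83.7  93.3] 96.4 xr 559.8 577.3
316 11 216 230 [560.8  81.7  94.4] 99.9 xr 550.5 
[... 568 characters left out ...]
226 [567.5  60.5  92.9] 97.0 xr 558.6 578.1
328 11 216 226 [567.5  58.5  93.4] 96.8 xr 558.6 577.3
329 11 216 226 [567.4  56.6  93.8] 97.2 xr 558.5 577.8
330 11 216 226 [567.7  54.6  92.5] 94.7 xr 558.6 577.6
331 7 218 224 [568.1  52.6  90. ] 93.2 xr 562.4 573.5
332 7 218 224 [568.2  50.7  90.2] 91.7 xr 562.4 574.1
333 7 218 224 [568.1  48.8  90.9] 94.7 xr 562.5 574.4
334 11 216 226 [567.8  46.9  92.9] 96.1 xr 558.5 578.1
335 11 216 226 [567.7  45.   93.4] 96.4 xr 558.5 578.1
336 11 216 226 [568.   43.   92.2] 96.8 xr 559.1 578.4
337 11 216 226 [567.8  41.1  93.4] 95.6 xr 558.8 578.5
338 11 216 226 [568.   39.1  92.4] 95.6 xr 558.7 578.8
339 11 216 226 [567.9  37.2  93.3] 96.9 xr 558.8 578.5
```

Candidates: the clips are at top px (185,262), small and standing in a rack, and (235,252), large and lying loose. The racks are at (188,262), leftmost, and (228,317), empty. The small clip in the leftmost rack fits the description, and the enlarged crops confirm it. The groove shows at about (332,221), on the right end of the axle. I'll move above the tab next.

```bash
python3 -m inch '[{"tx":0.95,"ty":-0.75,"wz":-0.5,"jaw":0},{"tx":0.95,"ty":-0.75,"wz":-0.5,"jaw":0},{"tx":0.95,"ty":-0.75,"wz":-0.5,"jaw":0},{"tx":0.95,"ty":-0.75,"wz":-0.5,"jaw":0},{"tx":0.95,"ty":-0.75,"wz":-0.5,"jaw":0},{"tx":0.95,"ty":-0.75,"wz":-0.5,"jaw":0},{"tx":0.95,"ty":-0.75,"wz":-0.5,"jaw":0},{"tx":0.95,"ty":-0.75,"wz":-0.5,"jaw":0},{"tx":0.95,"ty":-0.75,"wz":-0.5,"jaw":0},{"tx":0.95,"ty":-0.75,"wz":-0.5,"jaw":0},{"tx":0.95,"ty":-0.75,"wz":-0.5,"jaw":0},{"tx":0.95,"ty":-0.75,"wz":-0.5,"jaw":0}]' 60
```

```text
$[0]: bad value
```

```bash
python3 -m inch '[{"wx":0,"wy":0,"wz":-0.5,"tx":0.95,"ty":-0.75,"tz":0,"jaw":0},{"wx":0,"wy":0,"wz":-0.5,"tx":0.95,"ty":-0.75,"tz":0,"jaw":0},{"wx":0,"wy":0,"wz":-0.5,"tx":0.95,"ty":-0.75,"tz":0,"jaw":0},{"wx":0,"wy":0,"wz":-0.5,"tx":0.95,"ty":-0.75,"tz":0,"jaw":0},{"wx":0,"wy":0,"wz":-0.5,"tx":0.95,"ty":-0.75,"tz":0,"jaw":0},{"wx":0,"wy":0,"wz":-0.5,"tx":0.95,"ty":-0.75,"tz":0,"jaw":0},{"wx":0,"wy":0,"wz":-0.5,"tx":0.95,"ty":-0.75,"tz":0,"jaw":0},{"wx":0,"wy":0,"wz":-0.5,"tx":0.95,"ty":-0.75,"tz":0,"jaw":0}]' 60
```

```text
time: 0.82
position: [359.0, 421.5, 250.5]
tool_rot: [[-0.008, -0.715, 0.699], [-0.004, 0.699, 0.715], [-1.0, 0.003, -0.008]]
contact_force: [-0.5, -0.6, -0.4]
grip_width: 0.996
```

```bash
python3 -m inch '[{"wx":0,"wy":0,"wz":-0.4,"tx":0.9,"ty":-0.55,"tz":-0.4,"jaw":0},{"wx":0,"wy":0,"wz":-0.4,"tx":0.9,"ty":-0.55,"tz":-0.4,"jaw":0},{"wx":0,"wy":0,"wz":-0.4,"tx":0.9,"ty":-0.55,"tz":-0.4,"jaw":0},{"wx":0,"wy":0,"wz":-0.4,"tx":0.9,"ty":-0.55,"tz":-0.4,"jaw":0},{"wx":0,"wy":0,"wz":-0.4,"tx":0.9,"ty":-0.55,"tz":-0.4,"jaw":0},{"wx":0,"wy":0,"wz":-0.1,"tx":0.6,"ty":-0.45,"tz":-0.4,"jaw":0},{"wx":0,"wy":0,"wz":0,"tx":0,"ty":0,"tz":0,"jaw":0}]'
python3 - <<'E'
from h import *
s=get_obs();p,d=grab_frame("wrist");np.savez("pics/w1.npz",p=p,d=d,pos=s["position"],rot=s["tool_rot"]);cv2.imwrite("pics/w1.png",p[:,:,::-1])
print(s["position"],s["tool_rot"])
for z in(80,40):print(wproj([486,342,z],s["position"],np.array(s["tool_rot"])))
E
```

```text
time: 1.4
position: [495.7, 331.6, 186.5]
tool_rot: [[-0.008, -0.499, 0.867], [-0.004, 0.867, 0.499], [-1.0, 0.001, -0.009]]
contact_force: [-0.7, -0.4, -1.0]
grip_width: 1.001
[495.71925681 331.64244925 186.46148038] [[-7.93969312e-03 -4.98790923e-01  8.66685973e-01]
 [-3.98000924e-03  8.66722190e-01  4.98775305e-01]
 [-9.99960560e-01  5.10704677e-04 -8.86670069e-03]]
[317.82783187 227.95098592]
[318.55452101 212.89307602]
```

View pics/w1.png

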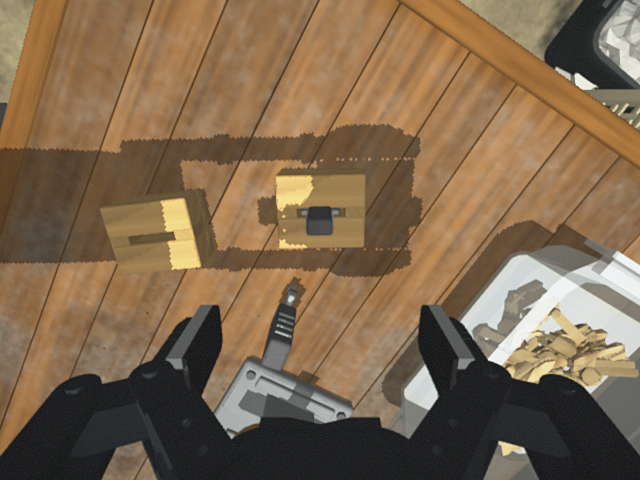

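```bash
cat >> h.py <<'E'
def wpts(d,pos,rot):
    c=camera_params("wrist");H=c["hand_eye"];K=c["mtx"];v,u=np.mgrid[:480,:640]
    q=np.stack([(u-K[0,2])/K[0,0]*d,(v-K[1,2])/K[1,1]*d,d],-1);return (q@H[:3,:3].T+H[:3,3])@np.array(rot).T+pos
E
python3 - <<'E'
from h import *
f=np.load("pics/w1.npz");X=wpts(f["d"],f["pos"],f["rot"])
def box(u0,u1,v0,v1,zl,zh):
    m=np.zeros((480,640),bool);m[v0:v1,u0:u1]=1
    return X[m&(X[...,2]>zl)&(X[...,2]<zh)]
for zl,zh in((74,90),(36,45)):
    q=box(265,380,165,260,zl,zh);print(len(q),np.median(q,0),cv2.minAreaRect(q[:,:2].astype(np.float32)))
E
```

```text
479 [485.84984279 343.38513486  80.62394144] ((486.010498046875, 342.7040100097656), (18.828266143798828, 11.759496688842773), 31.671287536621094)
5658 [484.5842397  347.13061835  40.82351593] ((487.1505432128906, 342.91693115234375), (70.04002380371094, 59.84285354614258), 30.952442169189453)
```

```bash
python3 -m inch '[{"wx":0.03,"wy":-0.07,"wz":0.16,"tx":-0.38,"ty":0.45,"tz":-0.4,"jaw":0.3},{"wx":0,"wy":0,"wz":0,"tx":0,"ty":0,"tz":-0.7,"jaw":0.4},{"wx":0,"wy":0,"wz":0,"tx":0,"ty":0,"tz":-0.7,"jaw":0.4},{"wx":0,"wy":0,"wz":0,"tx":0,"ty":0,"tz":-0.5,"jaw":0.4},{"wx":0,"wy":0,"wz":0,"tx":0,"ty":0,"tz":0,"jaw":0.4}]' 60
```

```text
time: 1.87
position: [482.7, 347.6, 131.5]
tool_rot: [[0.003, -0.52, 0.854], [0.005, 0.854, 0.52], [-1.0, 0.003, 0.005]]
contact_force: [-0.3, -0.2, -0.4]
grip_width: 0.6
```

```bash
python3 -m inch '[{"wx":0,"wy":0,"wz":0,"tx":0.14,"ty":-0.19,"tz":-0.4,"jaw":0.5},{"wx":0,"wy":0,"wz":0,"tx":0,"ty":0,"tz":-0.5,"jaw":0.5},{"wx":0,"wy":0,"wz":0,"tx":0,"ty":0,"tz":-0.4,"jaw":0.5},{"wx":0,"wy":0,"wz":0,"tx":0,"ty":0,"tz":0,"jaw":0.5},{"wx":0,"wy":0,"wz":0,"tx":0,"ty":0,"tz":0,"jaw":0.5}]'
```

```text
time: 2.28
position: [486.0, 343.9, 98.5]
tool_rot: [[0.005, -0.522, 0.853], [0.007, 0.853, 0.522], [-1.0, 0.004, 0.008]]
contact_force: [-0.1, -0.1, 0.6]
grip_width: 0.5
```

```bash
python3 -m inch '[{"wx":-0.06,"wy":0.04,"wz":0,"tx":0.01,"ty":-0.04,"tz":-0.4,"jaw":0.55},{"wx":0,"wy":0,"wz":0,"tx":0,"ty":0,"tz":-0.4,"jaw":0.55},{"wx":0,"wy":0,"wz":0,"tx":0,"ty":0,"tz":-0.25,"jaw":0.55},{"wx":0,"wy":0,"wz":0,"tx":0,"ty":0,"tz":0,"jaw":0.55},{"wx":0,"wy":0,"wz":0,"tx":0,"ty":0,"tz":0,"jaw":0.55}]'
python3 - <<'E'
from h import *
s=get_obs();p,d=grab_frame("wrist");np.savez("pics/w2.npz",p=p,d=d,pos=s["position"],rot=s["tool_rot"]);cv2.imwrite("pics/w2.png",p[:,:,::-1])
E
```

```text
time: 2.7
position: [486.8, 342.8, 70.3]
tool_rot: [[0.001, -0.522, 0.853], [0.0, 0.853, 0.522], [-1.0, -0.0, 0.001]]
contact_force: [-0.6, -0.6, 0.5]
grip_width: 0.45
```

View pics/w2.png

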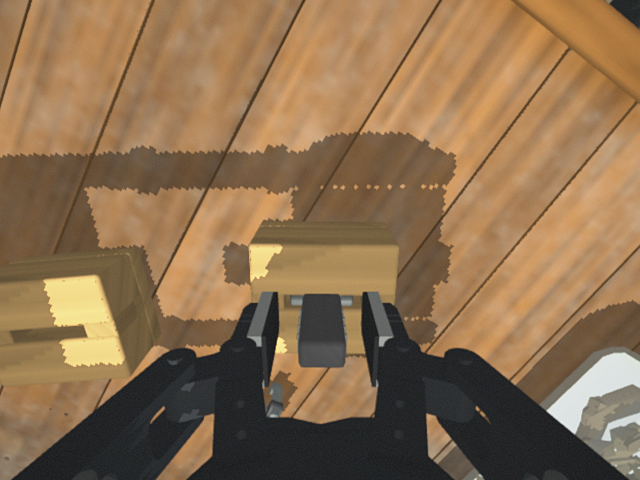

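The tab at (322,330) sits centred and square between the pads at (265,340) and (380,340). I'll close on it.

```bash
python3 -m inch '[{"wx":0,"wy":0,"wz":0,"tx":0,"ty":0,"tz":0,"jaw":1},{"wx":0,"wy":0,"wz":0,"tx":0,"ty":0,"tz":0,"jaw":1},{"wx":0,"wy":0,"wz":0,"tx":0,"ty":0,"tz":0,"jaw":1},{"wx":0,"wy":0,"wz":0,"tx":0,"ty":0,"tz":0,"jaw":1},{"wx":0,"wy":0,"wz":0,"tx":0,"ty":0,"tz":0,"jaw":1},{"wx":0,"wy":0,"wz":0,"tx":0,"ty":0,"tz":0,"jaw":1}]' 100
```

```text
time: 3.25
position: [487.3, 343.2, 71.9]
tool_rot: [[0.002, -0.522, 0.853], [0.001, 0.853, 0.522], [-1.0, -0.0, 0.003]]
contact_force: [-0.1, 0.5, -0.6]
grip_width: 0.193
```

```bash
python3 -m inch '[{"wx":0,"wy":0,"wz":0,"tx":0,"ty":0,"tz":0.3,"jaw":1},{"wx":0,"wy":0,"wz":0,"tx":0,"ty":0,"tz":0.5,"jaw":1},{"wx":0,"wy":0,"wz":0,"tx":0,"ty":0,"tz":0.6,"jaw":1},{"wx":0,"wy":0,"wz":0,"tx":0,"ty":0,"tz":0.8,"jaw":1},{"wx":0,"wy":0,"wz":0,"tx":0,"ty":0,"tz":0.9,"jaw":1},{"wx":0,"wy":0,"wz":0,"tx":0,"ty":0,"tz":0.9,"jaw":1},{"wx":0,"wy":0,"wz":0,"tx":0,"ty":0,"tz":0.8,"jaw":1},{"wx":0,"wy":0,"wz":0,"tx":0,"ty":0,"tz":0.6,"jaw":1},{"wx":0,"wy":0,"wz":0,"tx":0,"ty":0,"tz":0,"jaw":1}]'
```

```text
time: 4.0
position: [485.6, 342.1, 220.6]
tool_rot: [[0.004, -0.522, 0.853], [0.002, 0.853, 0.522], [-1.0, -0.0, 0.005]]
contact_force: [0.8, -0.1, -0.0]
grip_width: 0.196
```

```bash
python3 -m inch '[{"wx":0,"wy":0,"wz":-0.3,"tx":0.2,"ty":-0.6,"tz":0.02,"jaw":1},{"wx":0,"wy":0,"wz":-0.4,"tx":0.27,"ty":-0.9,"tz":0.02,"jaw":1},{"wx":0,"wy":0,"wz":-0.4,"tx":0.27,"ty":-0.95,"tz":0.02,"jaw":1},{"wx":0,"wy":0,"wz":-0.4,"tx":0.27,"ty":-0.95,"tz":0.02,"jaw":1},{"wx":0,"wy":0,"wz":-0.4,"tx":0.27,"ty":-0.95,"tz":0.02,"jaw":1},{"wx":0,"wy":0,"wz":-0.4,"tx":0.27,"ty":-0.95,"tz":0.02,"jaw":1},{"wx":0,"wy":0,"wz":-0.4,"tx":0.27,"ty":-0.95,"tz":0.02,"jaw":1},{"wx":0,"wy":0,"wz":-0.4,"tx":0.27,"ty":-0.95,"tz":0.02,"jaw":1},{"wx":0,"wy":0,"wz":-0.4,"tx":0.27,"ty":-0.95,"tz":0.02,"jaw":1},{"wx":0,"wy":0,"wz":-0.4,"tx":0.27,"ty":-0.9,"tz":0.02,"jaw":1},{"wx":0,"wy":0,"wz":-0.3,"tx":0.2,"ty":-0.6,"tz":0.02,"jaw":1},{"wx":0,"wy":0,"wz":0,"tx":0,"ty":0,"tz":0,"jaw":1}]'
```

```text
time: 5.0
position: [555.8, 91.1, 227.7]
tool_rot: [[0.009, -0.024, 1.0], [0.0, 1.0, 0.024], [-1.0, -0.0, 0.009]]
contact_force: [0.0, -0.3, -2.3]
grip_width: 0.192
```

```bash
python3 -m inch '[{"wx":0,"wy":0.07,"wz":0,"tx":0.25,"ty":-0.65,"tz":0,"jaw":1},{"wx":0,"wy":0,"wz":0,"tx":0.2,"ty":-0.6,"tz":0,"jaw":1},{"wx":0,"wy":0,"wz":0,"tx":0,"ty":0,"tz":0,"jaw":1},{"wx":0,"wy":0,"wz":0,"tx":0,"ty":0,"tz":0,"jaw":1}]'
python3 - <<'E'
from h import *
s=get_obs();print(s["position"])
for n in("wrist","top","scene"):
    p,d=grab_frame(n);np.savez(f"pics/{n}3.npz",p=p,d=d,pos=s["position"],rot=s["tool_rot"]);cv2.imwrite(f"pics/{n}3.png",p[:,:,::-1])
E
```

```text
time: 5.33
position: [566.5, 59.4, 226.7]
tool_rot: [[-0.002, -0.026, 1.0], [0.002, 1.0, 0.026], [-1.0, 0.002, -0.002]]
contact_force: [0.3, -0.5, -0.7]
grip_width: 0.19
[566.53182214  59.37727304 226.66938167]
```

View pics/wrist3.png

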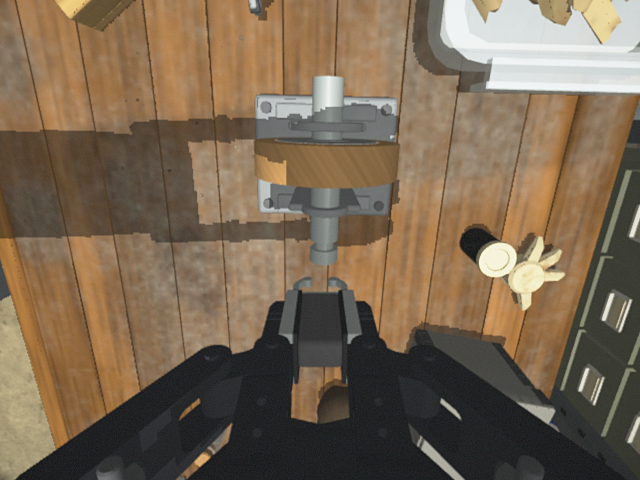

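View pics/scene3.png

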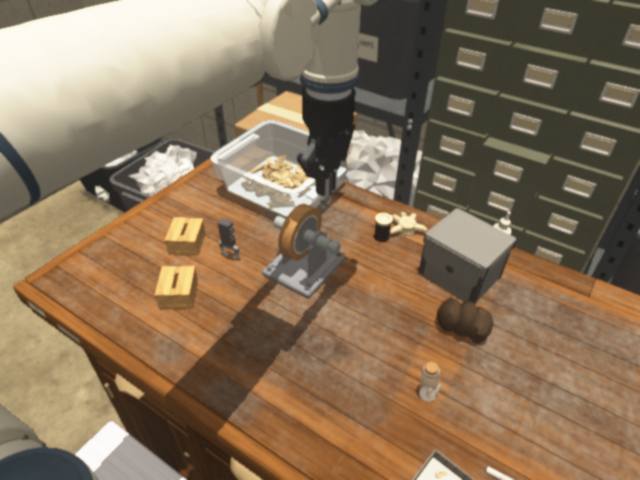

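Run:
```python
from h import *
f=np.load("pics/wrist3.npz");X=wpts(f["d"],f["pos"],f["rot"])
cv2.imwrite("pics/w3c.png",cv2.resize(f["p"][200:400,240:400],None,fx=3,fy=3,interpolation=2)[:,:,::-1])
for r in range(206,268,2):
    x=X[r,295:352];m=(x[:,2]>80)&(x[:,2]<102)
    if m.any(): q=x[m];c=np.where(m)[0]+295;print(r,c[0],c[-1],q.mean(0).round(1),(q[:,0].min()+q[:,0].max())/2,q[:,2].max().round(1))
m=np.zeros((480,640),bool);m[270:310,280:365]=1
d=f["d"]
for r in (276,280,284,288,292): print(r,[(u,X[r,u].round(0).tolist()) for u in range(290,356,6)])
```

```text
206 295 351 [566.9  81.2  91.7] 567.0543308789711 98.4
208 295 351 [566.8  80.3  94.3] 567.0572314267517 99.7
210 295 351 [567.1  79.   95.1] 567.0853680612083 102.0
212 302 351 [570.2  77.7  95.8] 570.0653645778744 102.0
214 305 345 [569.3  77.   99.1] 568.5641579532498 102.0
216 310 341 [569.   75.6  99.5] 568.7829666461522 101.8
218 310 338 [567.9  72.7  94.6] 568.0525586497331 98.0
220 310 337 [567.6  71.2  94.8] 567.6015612950201 97.7
222 310 337 [567.6  69.7  94.9] 567.6497042502624 97.4
224 310 337 [567.7  68.1  94.9] 567.7173401458399 98.4
226 310 337 [567.7  66.5  94.7] 567.8023916026706 98.2
228 310 337 [567.7  64.9  94.8] 567.8040001024028 97.9
230 310 337 [567.8  63.3  94.7] 567.9243114652725 98.1
232 310 337 [567.9  61.6  94.4] 567.9690258578961 97.6
234 310 337 [567.9  60.1  94.7] 567.9883572550555 98.7
236 310 337 [567.9  58.5  94.6] 568.0353457319418 98.4
238 310 337 [568.   56.8  94.6] 568.1094995762269 97.3
240 311 336 [568.   55.4  95.1] 568.0993403260709 97.9
242 314 334 [568.4  54.   95.9] 568.5374715434416 98.3
244 314 332 [567.8  50.9  91.7] 567.8224396788042 9
[... 1447 characters left out ...]
), (344, [578.0, 61.0, 181.0]), (350, [600.0, -28.0, 1.0])]
288 [(290, [534.0, -35.0, 1.0]), (296, [553.0, 60.0, 185.0]), (302, [548.0, -34.0, 2.0]), (308, [554.0, -34.0, 1.0]), (314, [561.0, -34.0, 1.0]), (320, [568.0, -34.0, -0.0]), (326, [574.0, -34.0, 0.0]), (332, [581.0, -34.0, -0.0]), (338, [587.0, -33.0, 1.0]), (344, [578.0, 61.0, 185.0]), (350, [601.0, -32.0, 2.0])]
292 [(290, [552.0, 71.0, 209.0]), (296, [555.0, 71.0, 209.0]), (302, [556.0, 61.0, 191.0]), (308, [559.0, 61.0, 190.0]), (314, [562.0, 61.0, 190.0]), (320, [565.0, 60.0, 189.0]), (326, [568.0, 61.0, 191.0]), (332, [571.0, 61.0, 189.0]), (338, [573.0, 70.0, 208.0]), (344, [576.0, 71.0, 208.0]), (350, [578.0, 71.0, 208.0])]
```

View pics/w3c.png

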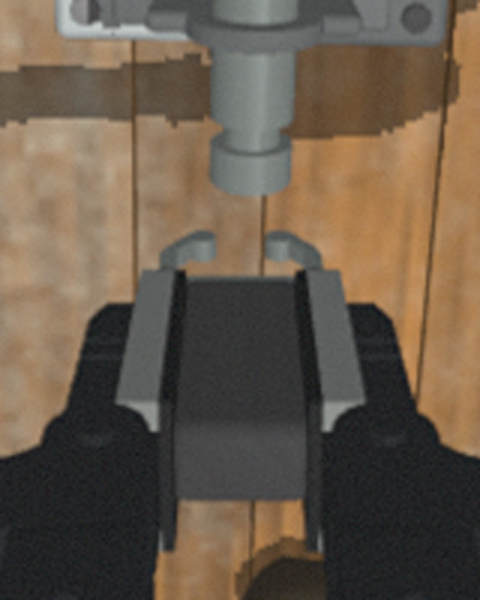

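The wrist view shows the clip mouth centred at px 321 and the groove at about (323,245), so the groove is at y≈50.6 and the axle line at x≈568.1. I'll descend over the plain part at y≈58.

```bash
python3 -m inch '[{"wx":0,"wy":0,"wz":-0.04,"tx":0.09,"ty":-0.04,"tz":-0.4,"jaw":1},{"wx":0,"wy":0,"wz":0,"tx":0,"ty":0,"tz":-0.6,"jaw":1},{"wx":0,"wy":0,"wz":0,"tx":0,"ty":0,"tz":-0.6,"jaw":1},{"wx":0,"wy":0,"wz":0,"tx":0,"ty":0,"tz":-0.4,"jaw":1},{"wx":0,"wy":0,"wz":0,"tx":0,"ty":0,"tz":-0.2,"jaw":1},{"wx":0,"wy":0,"wz":0,"tx":0,"ty":0,"tz":0,"jaw":1},{"wx":0,"wy":0,"wz":0,"tx":0,"ty":0,"tz":0,"jaw":1}]'
```

```text
time: 6.07
position: [567.7, 63.6, 167.6]
tool_rot: [[-0.001, -0.027, 1.0], [0.003, 1.0, 0.027], [-1.0, 0.003, -0.001]]
contact_force: [0.3, 0.0, -0.6]
grip_width: 0.193
```

```bash
python3 -m inch '[{"wx":-0.03,"wy":0,"wz":-0.06,"tx":0.04,"ty":-0.22,"tz":-0.2,"jaw":1},{"wx":0,"wy":0,"wz":0,"tx":0,"ty":0,"tz":-0.1,"jaw":1},{"wx":0,"wy":0,"wz":0,"tx":0,"ty":0,"tz":-0.05,"jaw":1},{"wx":0,"wy":0,"wz":0,"tx":0,"ty":0,"tz":0,"jaw":1}]'
```

```text
time: 6.4
position: [569.6, 57.6, 160.0]
tool_rot: [[0.002, -0.019, 1.0], [-0.001, 1.0, 0.019], [-1.0, -0.001, 0.002]]
contact_force: [0.1, 0.8, -1.0]
grip_width: 0.194
```

```bash
python3 -m inch '[{"wx":0,"wy":0,"wz":0,"tx":-0.02,"ty":0,"tz":-0.08,"jaw":1},{"wx":0,"wy":0,"wz":0,"tx":0,"ty":0,"tz":-0.08,"jaw":1},{"wx":0,"wy":0,"wz":0,"tx":0,"ty":0,"tz":-0.06,"jaw":1},{"wx":0,"wy":0,"wz":0,"tx":0,"ty":0,"tz":-0.03,"jaw":1}]'
```

```text
time: 6.73
position: [569.7, 57.4, 154.6]
tool_rot: [[0.005, -0.019, 1.0], [-0.001, 1.0, 0.019], [-1.0, -0.001, 0.005]]
contact_force: [0.6, 1.0, -0.8]
grip_width: 0.19
```

```bash
python3 -m inch '[{"wx":0,"wy":0,"wz":0,"tx":0,"ty":0,"tz":-0.04,"jaw":1},{"wx":0,"wy":0,"wz":0,"tx":0,"ty":0,"tz":-0.04,"jaw":1}]'
```

```text
time: 6.9
position: [569.7, 57.5, 152.5]
tool_rot: [[0.005, -0.019, 1.0], [-0.001, 1.0, 0.019], [-1.0, -0.001, 0.005]]
contact_force: [-0.3, 0.3, -1.4]
grip_width: 0.191
```

```bash
python3 -m inch '[{"wx":0,"wy":0.04,"wz":0,"tx":-0.03,"ty":0,"tz":-0.03,"jaw":1},{"wx":0,"wy":0,"wz":0,"tx":0,"ty":0,"tz":-0.03,"jaw":1}]'
```

```text
time: 7.07
position: [568.9, 57.5, 150.8]
tool_rot: [[-0.001, -0.019, 1.0], [-0.001, 1.0, 0.019], [-1.0, -0.001, -0.001]]
contact_force: [-0.3, -0.0, -1.1]
grip_width: 0.19
```

```bash
python3 -m inch '[{"wx":0,"wy":0,"wz":0,"tx":0,"ty":0,"tz":-0.03,"jaw":1},{"wx":0,"wy":0,"wz":0,"tx":0,"ty":0,"tz":-0.03,"jaw":1}]'
```

```text
time: 7.23
position: [569.1, 57.5, 149.5]
tool_rot: [[0.0, -0.019, 1.0], [-0.001, 1.0, 0.019], [-1.0, -0.001, 0.0]]
contact_force: [-1.3, -0.3, 4.3]
grip_width: 0.195
```

Contact, with Fz ≈ 4–5 N at z=149.5. I'll slide toward −y with light pressure.

```bash
python3 -m inch '[{"wx":0,"wy":0,"wz":0,"tx":0,"ty":-0.06,"tz":-0.02,"jaw":1},{"wx":0,"wy":0,"wz":0,"tx":0,"ty":-0.06,"tz":-0.02,"jaw":1}]'
```

```text
time: 7.4
position: [569.4, 55.0, 149.5]
tool_rot: [[0.002, -0.02, 1.0], [-0.0, 1.0, 0.02], [-1.0, -0.0, 0.002]]
contact_force: [-0.6, 1.0, 2.9]
grip_width: 0.194
```

```bash
python3 -m inch '[{"wx":0,"wy":0,"wz":0,"tx":0,"ty":-0.06,"tz":-0.02,"jaw":1},{"wx":0,"wy":0,"wz":0,"tx":0,"ty":-0.06,"tz":-0.02,"jaw":1}]'
```

```text
time: 7.57
position: [569.5, 51.9, 149.1]
tool_rot: [[0.002, -0.02, 1.0], [0.0, 1.0, 0.02], [-1.0, 0.0, 0.002]]
contact_force: [0.7, 0.1, -0.9]
grip_width: 0.195
```

```bash
python3 -m inch '[{"wx":0,"wy":0,"wz":0,"tx":-0.02,"ty":-0.04,"tz":-0.04,"jaw":1},{"wx":0,"wy":0,"wz":0,"tx":0,"ty":-0.01,"tz":-0.04,"jaw":1}]'
```

```text
time: 7.73
position: [568.9, 49.9, 146.5]
tool_rot: [[0.002, -0.02, 1.0], [-0.0, 1.0, 0.02], [-1.0, -0.0, 0.002]]
contact_force: [0.5, 0.7, -0.6]
grip_width: 0.195
```

```bash
python3 -m inch '[{"wx":0,"wy":0,"wz":0,"tx":0,"ty":0,"tz":-0.04,"jaw":1},{"wx":0,"wy":0,"wz":0,"tx":0,"ty":0,"tz":-0.03,"jaw":1}]'
```

```text
time: 7.9
position: [569.2, 49.5, 144.7]
tool_rot: [[0.003, -0.019, 1.0], [-0.001, 1.0, 0.019], [-1.0, -0.001, 0.003]]
contact_force: [-0.7, 0.5, 6.2]
grip_width: 0.189
```

The clip has dropped 4–5 mm and its arms are seated in the groove. I'll push gradually.

```bash
python3 -m inch '[{"wx":0,"wy":0,"wz":0,"tx":0,"ty":0,"tz":-0.05,"jaw":1}]'
```

```text
time: 7.98
position: [569.3, 49.5, 144.6]
tool_rot: [[0.004, -0.019, 1.0], [-0.0, 1.0, 0.019], [-1.0, -0.0, 0.004]]
contact_force: [-4.0, 0.2, 8.4]
grip_width: 0.193
```

```bash
python3 -m inch '[{"wx":0,"wy":0,"wz":0,"tx":-0.01,"ty":0,"tz":-0.06,"jaw":1}]'
```

```text
time: 8.07
position: [569.3, 49.6, 144.6]
tool_rot: [[0.005, -0.019, 1.0], [-0.0, 1.0, 0.019], [-1.0, -0.0, 0.005]]
contact_force: [-2.0, -0.0, 7.7]
grip_width: 0.192
```

```bash
python3 -m inch '[{"wx":0,"wy":0,"wz":0,"tx":0,"ty":0,"tz":-0.06,"jaw":1}]'
```

```text
time: 8.15
position: [569.3, 49.6, 144.6]
tool_rot: [[0.006, -0.019, 1.0], [-0.0, 1.0, 0.019], [-1.0, -0.0, 0.006]]
contact_force: [-3.8, 1.0, 6.6]
grip_width: 0.194
```

```bash
python3 -m inch '[{"wx":0,"wy":0.05,"wz":0,"tx":-0.03,"ty":0,"tz":-0.06,"jaw":1}]'
```

```text
time: 8.23
position: [569.1, 49.6, 144.6]
tool_rot: [[0.003, -0.019, 1.0], [-0.0, 1.0, 0.019], [-1.0, -0.001, 0.003]]
contact_force: [1.0, -0.7, 5.6]
grip_width: 0.195
```

```bash
python3 -m inch '[{"wx":0,"wy":0.03,"wz":0,"tx":-0.02,"ty":0,"tz":-0.09,"jaw":1}]'
```

```text
time: 8.32
position: [569.3, 49.6, 144.4]
tool_rot: [[0.002, -0.019, 1.0], [-0.0, 1.0, 0.019], [-1.0, -0.001, 0.002]]
contact_force: [-1.2, -0.2, 9.8]
grip_width: 0.194
```

```bash
python3 -m inch '[{"wx":0,"wy":0.03,"wz":0,"tx":-0.02,"ty":0,"tz":-0.11,"jaw":1}]'
```

```text
time: 8.4
position: [569.5, 49.6, 144.3]
tool_rot: [[0.002, -0.019, 1.0], [-0.001, 1.0, 0.019], [-1.0, -0.001, 0.002]]
contact_force: [-3.2, -0.3, 12.6]
grip_width: 0.192
```

```bash
python3 -m inch '[{"wx":0,"wy":0.01,"wz":0,"tx":-0.02,"ty":0,"tz":-0.13,"jaw":1}]'
```

```text
time: 8.48
position: [569.6, 49.6, 144.1]
tool_rot: [[0.004, -0.019, 1.0], [-0.001, 1.0, 0.019], [-1.0, -0.001, 0.004]]
contact_force: [-4.6, 0.5, 14.7]
grip_width: 0.193
```

```bash
python3 -m inch '[{"wx":0,"wy":0.01,"wz":0,"tx":-0.02,"ty":0,"tz":-0.14,"jaw":1}]'
```

```text
time: 8.57
position: [569.5, 49.6, 144.1]
tool_rot: [[0.006, -0.019, 1.0], [-0.001, 1.0, 0.019], [-1.0, -0.001, 0.006]]
contact_force: [-5.2, 0.5, 15.8]
grip_width: 0.192
```

```bash
python3 -m inch '[{"wx":0,"wy":0.01,"wz":0,"tx":-0.02,"ty":0,"tz":-0.15,"jaw":1}]'
```

```text
time: 8.65
position: [569.5, 49.6, 144.0]
tool_rot: [[0.009, -0.019, 1.0], [-0.001, 1.0, 0.019], [-1.0, -0.001, 0.008]]
contact_force: [-6.1, 0.0, 15.9]
grip_width: 0.196
```

```bash
python3 -m inch '[{"wx":0,"wy":0.07,"wz":0,"tx":-0.05,"ty":0,"tz":0.04,"jaw":1},{"wx":0,"wy":0,"wz":0,"tx":-0.02,"ty":0,"tz":0.02,"jaw":1},{"wx":0,"wy":0,"wz":0,"tx":0,"ty":0,"tz":0,"jaw":1}]'
python3 - <<'E'
from h import *
s=get_obs();p,d=grab_frame("wrist");np.savez("pics/w4.npz",p=p,d=d,pos=s["position"],rot=s["tool_rot"]);cv2.imwrite("pics/w4.png",cv2.resize(p[180:380,200:440],None,fx=3,fy=3,interpolation=2)[:,:,::-1])
E
```

```text
time: 8.9
position: [568.0, 49.6, 147.4]
tool_rot: [[0.003, -0.019, 1.0], [-0.001, 1.0, 0.019], [-1.0, -0.001, 0.003]]
contact_force: [-0.7, -0.9, -0.6]
grip_width: 0.192
```

View pics/w4.png

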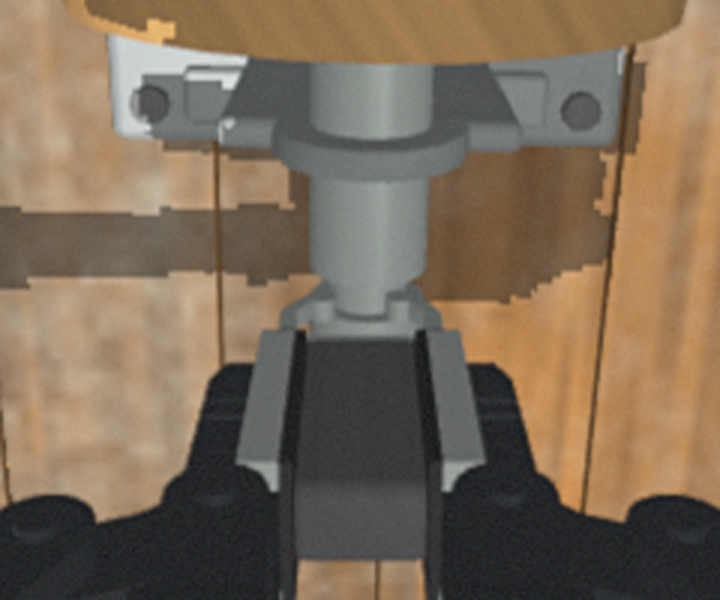

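Run:
```python
from h import *
f=np.load("pics/w4.npz");X=wpts(f["d"],f["pos"],f["rot"]);print(f["pos"])
for r in range(240,296,2):
    x=X[r,280:370];m=(x[:,2]>80)&(x[:,2]<125)&(x[:,0]>540)&(x[:,0]<600)
    if m.any():
        q=x[m];c=np.where(m)[0]+280;g=np.split(np.arange(len(c)),np.where((np.diff(c)>1)|(abs(np.diff(q[:,2]))>3)|(abs(np.diff(q[:,1]))>3))[0]+1)
        print(r,[(c[i[0]],c[i[-1]],round(q[i,0].mean(),1),round(q[i,1].mean(),1),round(q[i,2].mean(),1)) for i in g if len(i)>2])
```

```text
[567.98586662  49.64054354 147.42273786]
240 [(np.int64(303), np.int64(312), np.float64(560.0), np.float64(72.3), np.float64(93.1)), (np.int64(313), np.int64(336), np.float64(568.8), np.float64(75.8), np.float64(102.7)), (np.int64(337), np.int64(342), np.float64(577.0), np.float64(72.1), np.float64(91.7))]
242 [(np.int64(304), np.int64(310), np.float64(559.7), np.float64(71.1), np.float64(93.1)), (np.int64(312), np.int64(342), np.float64(570.3), np.float64(72.1), np.float64(95.3))]
244 [(np.int64(303), np.int64(342), np.float64(567.9), np.float64(70.8), np.float64(94.7))]
246 [(np.int64(303), np.int64(342), np.float64(568.0), np.float64(69.6), np.float64(94.6))]
248 [(np.int64(303), np.int64(341), np.float64(567.7), np.float64(68.5), np.float64(94.8))]
250 [(np.int64(303), np.int64(341), np.float64(567.7), np.float64(67.4), np.float64(94.7))]
252 [(np.int64(303), np.int64(341), np.float64(567.8), np.float64(66.3), np.float64(94.9))]
254 [(np.int64(303), np.int64(341), np.float64(567.8), np.float64(65.1), np.float64(94.8))]
256 [(np.int64(303), np.int64(341), np.float64(567.8), np.flo
[... 2213 characters left out ...]
int64(346), np.float64(566.8), np.float64(47.9), np.float64(98.2))]
288 [(np.int64(293), np.int64(298), np.float64(554.4), np.float64(50.4), np.float64(105.8)), (np.int64(303), np.int64(338), np.float64(567.4), np.float64(45.1), np.float64(95.0)), (np.int64(341), np.int64(346), np.float64(579.1), np.float64(50.8), np.float64(105.7))]
290 [(np.int64(303), np.int64(309), np.float64(559.3), np.float64(42.1), np.float64(91.9)), (np.int64(311), np.int64(337), np.float64(569.3), np.float64(44.3), np.float64(95.8))]
292 [(np.int64(302), np.int64(337), np.float64(566.7), np.float64(50.9), np.float64(110.6))]
294 [(np.int64(303), np.int64(336), np.float64(566.6), np.float64(54.9), np.float64(120.1))]
```

```bash
python3 -m inch '[{"wx":0,"wy":0.03,"wz":0,"tx":0.05,"ty":0,"tz":-0.03,"jaw":1},{"wx":0,"wy":0,"wz":0,"tx":0,"ty":0,"tz":-0.05,"jaw":1},{"wx":0,"wy":0,"wz":0,"tx":0,"ty":0,"tz":-0.05,"jaw":1}]'
```

```text
time: 9.2
position: [569.7, 49.6, 144.4]
tool_rot: [[-0.001, -0.019, 1.0], [-0.001, 1.0, 0.019], [-1.0, -0.001, -0.001]]
contact_force: [-4.8, -0.8, 11.6]
grip_width: 0.19
```

```bash
python3 -m inch '[{"wx":0,"wy":0.02,"wz":0,"tx":-0.02,"ty":0,"tz":-0.08,"jaw":1}]'
```

```text
time: 9.28
position: [569.7, 49.6, 144.3]
tool_rot: [[-0.001, -0.019, 1.0], [-0.001, 1.0, 0.019], [-1.0, -0.001, -0.001]]
contact_force: [-2.7, 0.1, 13.2]
grip_width: 0.186
```

```bash
python3 -m inch '[{"wx":0,"wy":0.03,"wz":0,"tx":-0.04,"ty":0,"tz":-0.1,"jaw":1}]'
```

```text
time: 9.37
position: [569.6, 49.6, 144.2]
tool_rot: [[-0.001, -0.019, 1.0], [-0.001, 1.0, 0.019], [-1.0, -0.001, -0.001]]
contact_force: [-1.1, -0.6, 12.9]
grip_width: 0.19
```

```bash
python3 -m inch '[{"wx":0,"wy":0.04,"wz":0,"tx":-0.05,"ty":0,"tz":-0.12,"jaw":1}]'
```

```text
time: 9.45
position: [569.6, 49.6, 144.2]
tool_rot: [[-0.001, -0.019, 1.0], [-0.001, 1.0, 0.019], [-1.0, -0.001, -0.001]]
contact_force: [-0.3, 0.3, 13.5]
grip_width: 0.194
```

Fx is balanced now, so I'll raise the push a little at a time.

```bash
python3 -m inch '[{"wx":0,"wy":0.04,"wz":0,"tx":-0.06,"ty":0,"tz":-0.15,"jaw":1}]'
```

```text
time: 9.53
position: [569.5, 49.6, 144.0]
tool_rot: [[0.0, -0.019, 1.0], [-0.001, 1.0, 0.019], [-1.0, -0.001, -0.0]]
contact_force: [-1.1, -0.6, 16.8]
grip_width: 0.197
```

```bash
python3 -m inch '[{"wx":0,"wy":0.05,"wz":0,"tx":-0.06,"ty":0,"tz":-0.17,"jaw":1}]'
```

```text
time: 9.62
position: [569.6, 49.6, 143.8]
tool_rot: [[0.0, -0.019, 1.0], [-0.001, 1.0, 0.019], [-1.0, -0.001, 0.0]]
contact_force: [-3.1, -1.1, 17.1]
grip_width: 0.191
```

```bash
python3 -m inch '[{"wx":0,"wy":0.05,"wz":0,"tx":-0.07,"ty":0,"tz":-0.19,"jaw":1}]'
```

```text
time: 9.7
position: [569.5, 49.6, 143.7]
tool_rot: [[0.001, -0.019, 1.0], [-0.001, 1.0, 0.019], [-1.0, -0.001, 0.001]]
contact_force: [-2.1, -0.5, 18.1]
grip_width: 0.191
```

```bash
python3 -m inch '[{"wx":0,"wy":0.05,"wz":0,"tx":-0.08,"ty":0,"tz":-0.21,"jaw":1}]'
```

```text
time: 9.78
position: [569.5, 49.7, 143.3]
tool_rot: [[0.003, -0.019, 1.0], [-0.0, 1.0, 0.019], [-1.0, -0.0, 0.003]]
contact_force: [-0.9, -0.6, 16.2]
grip_width: 0.193
```

```bash
python3 -m inch '[{"wx":0,"wy":0.05,"wz":0,"tx":-0.08,"ty":0,"tz":-0.22,"jaw":1}]'
```

```text
time: 9.87
position: [569.3, 49.7, 142.2]
tool_rot: [[0.005, -0.019, 1.0], [-0.0, 1.0, 0.019], [-1.0, -0.0, 0.005]]
contact_force: [-0.6, -0.2, 12.7]
grip_width: 0.195
```

Run:
```python
from h import *
s=get_obs();print(s["position"],s["contact_force"],s["wrist_torque"])
for n in("wrist","scene"):
    p,d=grab_frame(n);np.savez(f"pics/{n}5.npz",p=p,d=d,pos=s["position"],rot=s["tool_rot"]);
    c=p[180:380,200:440] if n=="wrist" else p[160:300,240:400]
    cv2.imwrite(f"pics/{n}5.png",cv2.resize(c,None,fx=3,fy=3,interpolation=2)[:,:,::-1])
```

```text
[569.32843906  49.68991239 142.21283174] [-0.55037395 -0.17508091 12.66062467] [-0.03886283  0.16860957 -0.04014801]
```

View pics/wrist5.png

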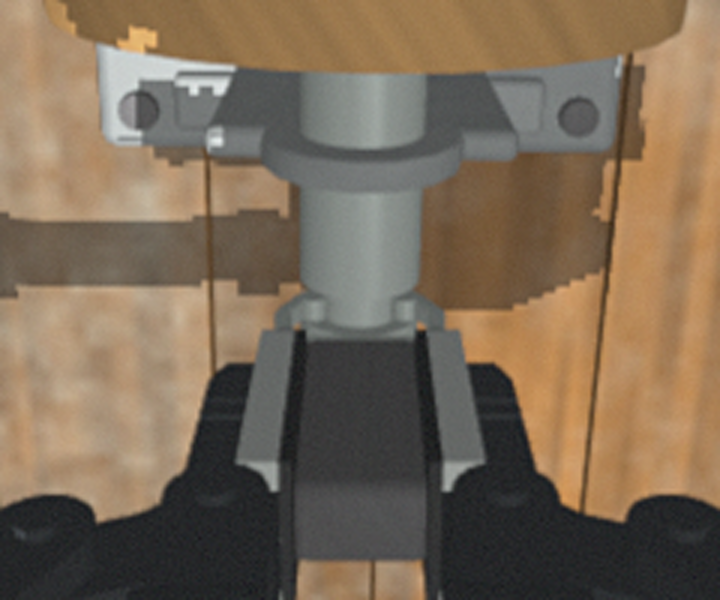

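View pics/scene5.png

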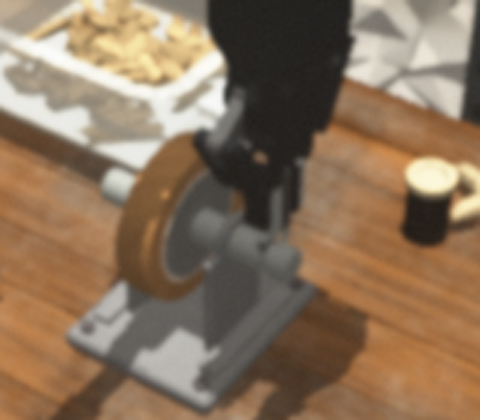

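The arms at about (315,305) and (410,305) in the crop straddle the groove core, and the force is falling as the clip descends. I'll continue in moderate steps.

```bash
python3 -m inch '[{"wx":0,"wy":0.05,"wz":0,"tx":-0.03,"ty":0,"tz":-0.15,"jaw":1}]'
```

```text
time: 10.05
position: [569.4, 49.7, 139.8]
tool_rot: [[0.002, -0.019, 1.0], [-0.0, 1.0, 0.019], [-1.0, -0.0, 0.002]]
contact_force: [-1.2, -0.8, 6.1]
grip_width: 0.192
```

```bash
python3 -m inch '[{"wx":0,"wy":0.04,"wz":0,"tx":-0.03,"ty":0,"tz":-0.13,"jaw":1}]'
```

```text
time: 10.13
position: [569.4, 49.7, 138.2]
tool_rot: [[0.0, -0.019, 1.0], [-0.0, 1.0, 0.019], [-1.0, -0.0, 0.0]]
contact_force: [1.0, -0.2, 2.4]
grip_width: 0.191
```

```bash
python3 -m inch '[{"wx":0,"wy":0.02,"wz":0,"tx":-0.02,"ty":0,"tz":-0.12,"jaw":1}]'
```

```text
time: 10.22
position: [569.3, 49.7, 135.7]
tool_rot: [[-0.001, -0.019, 1.0], [-0.0, 1.0, 0.019], [-1.0, -0.0, -0.001]]
contact_force: [0.8, 1.0, -1.2]
grip_width: 0.191
```

```bash
python3 -m inch '[{"wx":0,"wy":0,"wz":0,"tx":0,"ty":0,"tz":-0.08,"jaw":1}]'
```

```text
time: 10.3
position: [569.1, 49.7, 132.7]
tool_rot: [[-0.002, -0.019, 1.0], [-0.0, 1.0, 0.019], [-1.0, -0.0, -0.002]]
contact_force: [0.6, 1.0, -2.8]
grip_width: 0.187
```

```bash
python3 -m inch '[{"wx":0,"wy":0,"wz":0,"tx":0,"ty":0,"tz":-0.05,"jaw":1}]'
```

```text
time: 10.38
position: [569.2, 49.7, 131.0]
tool_rot: [[-0.002, -0.019, 1.0], [-0.0, 1.0, 0.019], [-1.0, -0.0, -0.002]]
contact_force: [-2.4, -0.1, 10.8]
grip_width: 0.192
```

```bash
python3 -m inch '[{"wx":0,"wy":0,"wz":0,"tx":0,"ty":0,"tz":-0.04,"jaw":1}]'
```

```text
time: 10.47
position: [569.3, 49.7, 131.0]
tool_rot: [[-0.002, -0.019, 1.0], [-0.0, 1.0, 0.019], [-1.0, -0.0, -0.002]]
contact_force: [-4.2, 0.0, 13.4]
grip_width: 0.195
```

It stops firmly at z=131.0, where home was expected (≈131.5). I'll relax, give it a light tug, then let go.

```bash
python3 -m inch '[{"wx":0,"wy":0,"wz":0,"tx":-0.01,"ty":0,"tz":0.04,"jaw":1},{"wx":0,"wy":0,"wz":0,"tx":0,"ty":0,"tz":0.04,"jaw":1}]'
```

```text
time: 10.63
position: [569.0, 49.7, 131.7]
tool_rot: [[-0.003, -0.019, 1.0], [-0.0, 1.0, 0.019], [-1.0, -0.0, -0.003]]
contact_force: [2.3, 0.3, -3.6]
grip_width: 0.194
```

```bash
python3 -m inch '[{"wx":0,"wy":0,"wz":0,"tx":0,"ty":0,"tz":-0.02,"jaw":1},{"wx":0,"wy":0,"wz":0,"tx":0,"ty":0,"tz":-0.01,"jaw":1}]'
```

```text
time: 10.8
position: [569.2, 49.7, 131.3]
tool_rot: [[-0.002, -0.019, 1.0], [-0.0, 1.0, 0.019], [-1.0, -0.0, -0.002]]
contact_force: [-1.2, 0.3, 4.6]
grip_width: 0.195
```

```bash
python3 -m inch '[{"wx":0,"wy":0,"wz":0,"tx":0,"ty":0,"tz":0,"jaw":0.7},{"wx":0,"wy":0,"wz":0,"tx":0,"ty":0,"tz":0,"jaw":0.6},{"wx":0,"wy":0,"wz":0,"tx":0,"ty":0,"tz":0,"jaw":0.5},{"wx":0,"wy":0,"wz":0,"tx":0,"ty":0,"tz":0,"jaw":0.5},{"wx":0,"wy":0,"wz":0,"tx":0,"ty":0,"tz":0,"jaw":0.5}]' 40
```

```text
time: 11.22
position: [567.9, 49.6, 129.2]
tool_rot: [[-0.007, -0.019, 1.0], [-0.0, 1.0, 0.019], [-1.0, -0.0, -0.007]]
contact_force: [0.8, -0.4, -0.5]
grip_width: 0.495
```

```bash
python3 -m inch '[{"wx":0,"wy":0,"wz":0,"tx":0,"ty":0,"tz":0.2,"jaw":0.5},{"wx":0,"wy":0,"wz":0,"tx":0,"ty":0,"tz":0.4,"jaw":0.5},{"wx":0,"wy":0,"wz":0,"tx":0,"ty":0,"tz":0.6,"jaw":0.5},{"wx":0,"wy":0,"wz":0,"tx":0,"ty":0,"tz":0.7,"jaw":0.5},{"wx":0,"wy":0,"wz":0,"tx":0,"ty":0,"tz":0.7,"jaw":0.5},{"wx":0,"wy":0,"wz":0,"tx":0,"ty":0,"tz":0.6,"jaw":0.5},{"wx":0,"wy":0,"wz":0,"tx":0,"ty":0,"tz":0.4,"jaw":0.5},{"wx":0,"wy":0,"wz":0,"tx":0,"ty":0,"tz":0,"jaw":0.5},{"wx":0,"wy":0,"wz":0,"tx":0,"ty":0,"tz":0,"jaw":0.5}]'
python3 - <<'E'
from h import *
s=get_obs()
for n in("wrist","scene"):
    p,d=grab_frame(n);np.savez(f"pics/{n}6.npz",p=p,d=d,pos=s["position"],rot=s["tool_rot"])
    c=p[150:350,200:440] if n=="wrist" else p[160:300,240:400]
    cv2.imwrite(f"pics/{n}6.png",cv2.resize(c,None,fx=3,fy=3,interpolation=2)[:,:,::-1])
f=np.load("pics/wrist6.npz");X=wpts(f["d"],f["pos"],f["rot"])
m=(X[...,2]>130)&(X[...,2]<150)&(abs(X[...,0]-568)<25)&(abs(X[...,1]-50)<20);q=X[m];print(len(q),np.median(q,0),cv2.minAreaRect(q[:,:2].astype(np.float32)))
E
```

```text
time: 11.97
position: [566.7, 49.6, 227.7]
tool_rot: [[-0.006, -0.019, 1.0], [-0.0, 1.0, 0.019], [-1.0, -0.0, -0.006]]
contact_force: [-0.0, 1.0, -0.2]
grip_width: 0.5
635 [567.56524666  51.22849866 141.09031066] ((567.3797607421875, 49.129974365234375), (19.233869552612305, 12.428960800170898), 1.0388706922531128)
```

View pics/wrist6.png

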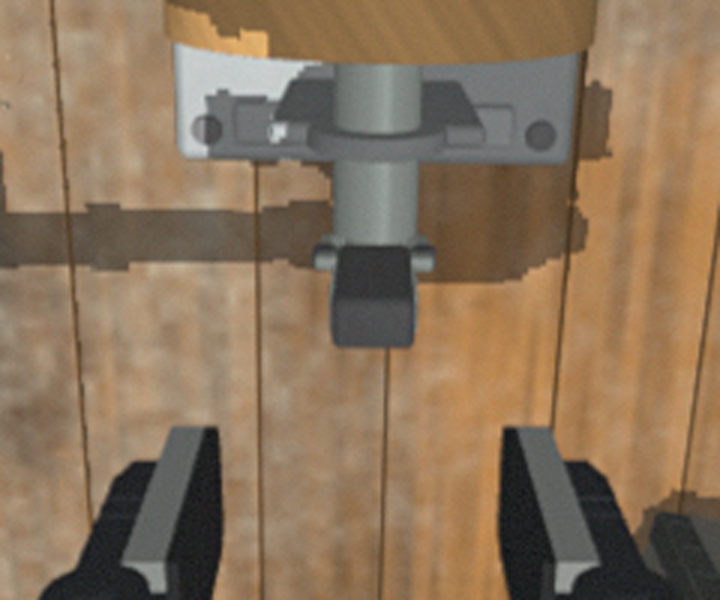

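View pics/scene6.png

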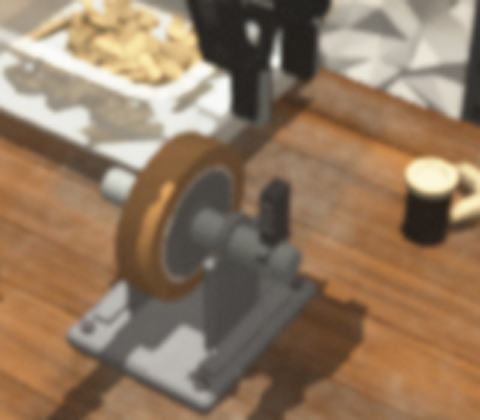

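The tab stands upright on the groove (wrist crop (372,270), scene crop (275,210)). Its top is at z=141.1, matching the 141 mm expected when home, and the gripper is clear. I'll hand in.

```bash
python3 -c "
from cell import *
print(get_obs()['time'],hand_in())"
```

```text
the job is handed in; nothing more can be done
12.0667 None
```

The clip is on the axle's groove and fully home, and I handed the job in at 12.1 s of the 67 s allowed. I took the smaller clip by its tab from the leftmost rack, felt the plain axle at about 5 N, and slid it until it dropped 4–5 mm into the groove. I then pushed it on and let go.

- **Push force:** the highest reading on the dispenser was about 18 N, read at the end of each move. The force fell as the clip snapped on, and it then stopped firmly at tool height 131.0 mm against about 131.5 mm expected.
- **Hold:** a light tug (about 4 N) did not pull it off.
- **After release:** the tab stands upright with its top at 141.1 mm (141 mm expected). The gripper is clear by about 90 mm and reads no outside force.
- **First push:** it did not go on. At 16 N the tool was tilting and pushing sideways, so I backed off, re-centred and pushed again.
- **Bystanders:** I never moved near the canister, vial or tooth. I did not measure their positions again at the end.

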